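# Clear the drain tray and set the rinse tap in the wine cellar

### The arm

A 6-joint arm with a two-finger parallel gripper is mounted at the origin on the work surface. World frame = base frame: x ahead of the robot, y to its left, z up, the work surface at z = 0. Lengths are in m, angles in rad, forces in N, time in s.
With the tool pointing down it reaches from about 0.35 to 0.875 m from the base axis. Payload 4.2 kg.
Tool frame: the origin (TCP) lies between the finger pads; the fingertips stand 25 mm ahead of it and the grasp point (between the pads) lies 6 mm ahead of it; z points along the fingers, y is the line along which they close (so a half turn about z gives the same grasp; the last joint's range is limited). The gripper opens to 85 mm and grips with 20 to 120 N. Pads are 22 mm wide; open, the fingers measure 114 mm over their backs; the gripper's body (76 mm by 85 mm) begins 54 mm behind the grasp point. The pads swing forward as they close: fully open they stand 13 mm farther back than shut.
Start: joints at [1.389, 0.385, 0.008, 0, -1.194, -0.259], TCP at [0.267, 0.565, 0.256] pointing down, gripper open.
Joint ranges: [-3.14, 3.14], [-1.21, 2.06], [-1.07, 1.41], [-3.16, 2.05], [-2.99, -0.16], [-3.1, 3.1]. Speed limits (rad/s): [2.79, 2.79, 3.14, 3.14, 3.14, 3.14].

### API

Orientations are given as a rotation vector (axis times angle).
In Python, from rig import robot gives the robot as it stands.
- The arm moves only by the shell command python3 -m inch 'ROWS'. ROWS is a JSON object of lists of equal length, an entry for each row: "travel": the shift along the tool's x, y, z scaled (see below), a list of three; "delta_rot": the turn, a rotation vector about the tool's x, y, z scaled (see below), a list of three; "fingers": the closure, from 0 (fully open) to 1 (shut). A call has 1 to 8 rows; each row is the pose to reach, as a shift and turn from the pose commanded when the call began, along the tool's axes at that moment; what a row does not reach only later rows make up. The controller multiplies each number of a shift by 0.1 m and each number of a turn by 90 degrees. A row lasts 1/8 s, in which the tool goes at most 62.5 mm and 10.7 degrees, less where a joint would pass 70% of its speed; a pose out of reach is approached as far as the arm can. A call with a number of a shift or a turn outside -1 to 1 is refused whole. A call with a gripper value outside its range is refused whole. The fingers move at their own pace and stop on an object; the grip force is fixed at half the most. Time passes only in rows, so rows that repeat a pose let the fingers close. It gives the time, the measured TCP pose, the force, the opening and the grip force at its end, in the units of the state.
- robot.read_state(): the state, without advancing time (a new reading comes with each control period).
- robot.snapshot(name): name is "side" or "top"; returns the picture (400x640x3 uint8, red, green, blue); there is no depth.
- robot.get_calibration(name): a dict with "fov_y" (degrees; the focal length in pixels is half the picture's height over the tangent of half this angle, whatever the lens; pixels are square), "cx", "cy" (the principal point, pixels), "distortion" ([k1, k2, p1, p2, k3] as OpenCV has them; the pictures are not rectified), "position" and "attitude" of the camera in the world. Camera axes: x right, y up, looking along -z (the intrinsics and any distortion apply to the point x, -y, -z); pixel columns grow to the right and rows downward; lengths in m; the calibration is good to about 2 mm. A picture is of the moment at which its call begins. get_calibration takes no time and is no camera call.
- robot.job_done(): hands the job in; it is judged then, once.
The state is a dict: "time_s": time; "joint_positions": joint angles; "qvel": joint speeds; "tau": joint torques, N m; "eef_pos": TCP position; "ee_rot": TCP orientation; "ft_force": force on the tool from outside, world axes, zero at the start; "torque": the same for the moment, N m; "opening": opening from 0.0 (shut) to 1.0 (fully open); "grasp_force": force on a finger pad.
Only numpy, scipy, OpenCV 4.12 (cv2) and the standard library are available. Lean on these libraries where they do the work, as an engineer would, in place of code of your own. Each camera call takes 0.05 s, during which the arm holds its last target. There are 200 camera calls.

### The job

The bottle-rinsing station is about to be used, so first put the lump of brick and the oak stave offcut lying on its drain tray into the green bin, leaving the tap shut as it is. Then turn the tap's blue T-handle until its white-tipped end points at the red mark on the dial, as closely as you can, and let go. Don't knock over or shift the green bottle, cup, jug or wine bottle.

Things in the scene. Friction and masses are not known exactly. Their poses are not given: they have to be found in the camera images.
- station: Fixed steel drain tray carrying the tap. Origin: on the table under the dial's centre; x points away from the robot at yaw 0, y left, z up. Tray flat, no rim, 360 by 360 mm, top 20 mm above the table, from x -220 to +140 mm. White dial, radius 72 mm, centre at (0, 0, 115) mm, leaning 39 deg (0.68 rad) from level towards the station's -x. Small plumbing behind the dial.
- pipe_mid (a point): Middle of the copper pipe (18 mm thick) that crosses above the tap along the station's y, at station x -18 mm, height 335 mm, fixed; it comes down to the tray at y = +-165 mm. An upright gripper cannot get to the handle under it: tilt the tool with the dial, leaning back towards the robot.
- handle_grip (a point): Grip point of the T-handle: on the turning axis, 40 mm above the dial. One blue bar 100 mm long, 14 mm wide, 24 mm high (26 to 50 mm above the dial), one end white, on a stem 14 mm thick. x: along the bar to its white end; y: across it; z: the turning axis, out of the dial (up and towards the robot, 39 deg from vertical).
- handle (a joint): Angle of the tap handle, rad: 0 = shut, white end pointing to the station's +y; grows as it opens, counter-clockwise seen from in front of the dial (white end swings towards the robot, i.e. to the station's -x at 1.571, the stop). Stays where it is left; turning takes about 0.12 N m.
- mark (a joint): Angle of the red mark on the dial, rad, on the same scale: the handle points at the mark when joint handle equals joint mark. Cannot be touched or moved.
- mark_tip (a point): Red mark, 20 by 7 mm bar on the dial's rim, this point being its middle, 62 mm from the turning axis. x: outwards from the axis; z: the turning axis.
- brick_lump: Lump of reddish brick, loose on the tray, about 0.17 kg. 70 (x) by 44 (y) mm and 34 mm high; the top 8 mm are 48 by 40 mm. Origin: centre of its underside.
- stave: Brown oak stave offcut, loose on the tray, about 0.06 kg, 105 (x) by 36 (y) by 20 mm high with a splintered end (+x). Origin: centre of its underside.
- bin: Green open bin, fixed, outside 200 (x) by 170 (y) by 100 mm high, 5 mm walls and floor. Origin: centre of its underside. It stands to the left or the right of the station; a low wooden box of corks (same footprint, 70 mm high) stands on the other side.
- green_bottle: Green glass bottle with a cork, 66 mm across, 220 mm high, loose, at the back of the tray. Origin: centre of its underside.
- cup: White cup, 70 mm across, 80 mm high, loose, at the back of the tray. Origin: centre of its underside.
- jug: Reddish stoneware jug, 120 mm across, 220 mm high, loose, on the table. Origin: centre of its underside.
- wine_bottle: Amber wine bottle with a red cap, 74 mm across, 230 mm high, loose, on the table. Origin: centre of its underside.
Things that resemble listed ones, but are neither listed nor needed, are in the scene too. Of the things that look like the stave, the largest one is meant.

How it is judged:
By the outcome, as a careful person would: the job done as asked, in the order asked, and still so for the second after the job is handed in, with the robot touching nothing.
It also fails if it takes over 72 s, if anything falls off the work surface, if the arm or the gripper's body presses on something with over 40 N, if the wrist force passes 120 N, or if a joint passes its speed limit or range.

## Working session

There is one attempt and no reset: what is moved stays moved. The work goes in short steps, Python scripts to look and compute and a shell command to move; the robot and the scene stay as the last step left them, time stands still between calls to the robot, and variables do not carry over. Pictures are saved under pics/ and viewed, at most 10 in all, crops included, and the job is handed in when it is done.

```bash
mkdir -p pics; ls; python3 - <<'E'
from rig import robot
import cv2
for n in("top","side"):
    im=robot.snapshot(n); cv2.imwrite(f"pics/{n}0.png",cv2.cvtColor(im,cv2.COLOR_RGB2BGR)); print(robot.get_calibration(n))
print(robot.read_state())
E
```

```text
pics
{'fov_y': 56.70018939749856, 'cx': 321.654115716773, 'cy': 202.40173559729354, 'distortion': array([0.01555677, 0.        , 0.        , 0.        , 0.        ]), 'position': array([ 4.29035799e-01, -3.57226382e-04,  1.20085841e+00]), 'attitude': array([ 0.0937533 , -0.12072794, -1.54823788])}
{'fov_y': 57.67759737666303, 'cx': 319.65338112686476, 'cy': 193.52451315608332, 'distortion': array([0.00442121, 0.        , 0.        , 0.        , 0.        ]), 'position': array([ 0.214993  , -0.73292922,  0.9117941 ]), 'attitude': array([ 0.81921322, -0.19089123, -0.44966312])}
{'time_s': 0.1, 'joint_positions': array([ 1.38859268e+00,  3.85485038e-01,  6.80080753e-03, -4.02879806e-04,
       -1.19397471e+00, -2.58617814e-01]), 'qvel': array([ 4.82773184e-05, -1.51362365e-03,  3.02154567e-03,  1.98724717e-03,
       -3.80377814e-04, -1.51657457e-03]), 'tau': array([-1.00229630e-03, -3.93319273e+01,  1.88928956e+01,  4.19794902e+00,
       -2.59515706e-03,  8.24234121e-06]), 'eef_pos': array([0.26645969, 0.56486031, 0.25534743]), 'ee_rot': array([ 3.06370917e+00, -6.86665336e-01, -4.75751996e-04]), 'ft_force': array([-0.02660143,  0.35057264,  0.64562338]), 'torque': array([ 0.00891607, -0.03552788, -0.04861186]), 'grasp_force': 0.0, 'opening': 1.0019707313784136}
```

View pics/top0.png

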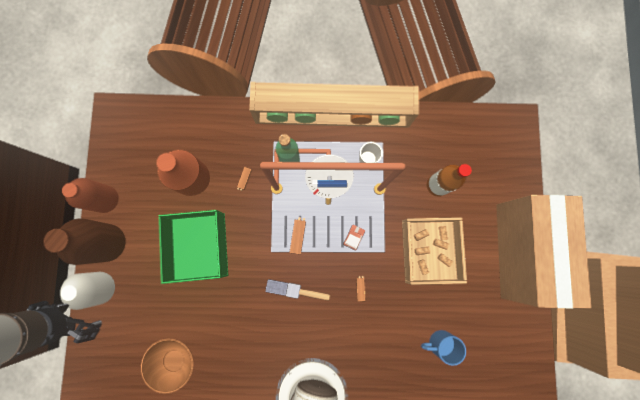

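View pics/side0.png

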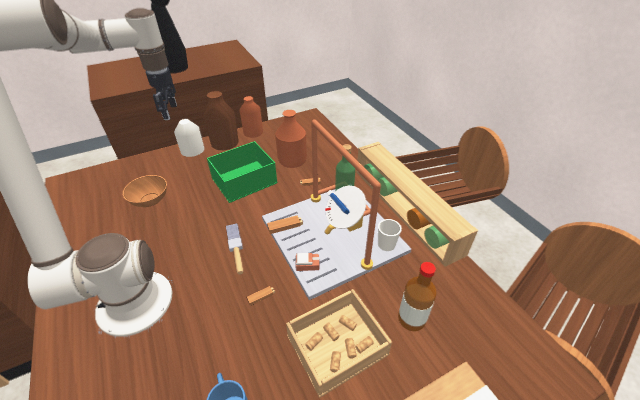

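Top view: tray at (272–384,142–252) with the dial around (329,177). The red brick lump is at (354,237) and the green bin at (193,246).

Stave candidates are (298,236) on the tray, and smaller ones at (244,179) and (361,288) on the table. The one at (298,236) fits, since it is the largest and lies on the tray. I'll confirm it in a crop and measure.

```bash
cat > h.py <<'E'
import numpy as np,cv2
from rig import robot
from scipy.spatial.transform import Rotation as R
def cam(n):
    c=robot.get_calibration(n); f=200/np.tan(np.radians(c['fov_y']/2))
    return c,np.array([[f,0,c['cx']],[0,f,c['cy']],[0,0,1]])
def ray(n,uv):
    c,K=cam(n); p=cv2.undistortPoints(np.float64(uv).reshape(-1,1,2),K,c['distortion'])[:,0]
    d=np.c_[p[:,0],-p[:,1],-np.ones(len(p))]
    return c['position'],R.from_rotvec(c['attitude']).apply(d)
def plane(n,uv,z,nrm=(0,0,1),p0=None):
    o,d=ray(n,uv); nrm=np.array(nrm); p0=np.array([0,0,z]) if p0 is None else p0
    return o+d*(((p0-o)@nrm)/(d@nrm))[:,None]
def proj(n,X):
    c,K=cam(n); X=R.from_rotvec(c['attitude']).inv().apply(np.atleast_2d(X)-c['position'])*[1,-1,-1]
    return cv2.projectPoints(X,np.zeros(3),np.zeros(3),K,c['distortion'])[0][:,0]
def tri(uvs):
    A=0;b=0
    for n,uv in uvs.items():
        o,d=ray(n,[uv]); d=d[0]/np.linalg.norm(d); P=np.eye(3)-np.outer(d,d); A=A+P;b=b+P@o
    return np.linalg.solve(A,b)
def blobs(m,lo=8):
    n,l,s,c=cv2.connectedComponentsWithStats(m.astype(np.uint8))
    return [(s[i,4],c[i].round(1),s[i,:4],l==i) for i in range(1,n) if s[i,4]>=lo]
E
python3 - <<'E'
import cv2,numpy as np
from h import *
t=cv2.imread('pics/top0.png'); s=cv2.imread('pics/side0.png')
a=cv2.resize(t[135:260,225:400],None,fx=4,fy=4,interpolation=cv2.INTER_CUBIC)
cv2.imwrite('pics/c1.png',a)
b=cv2.resize(s[110:300,255:420],None,fx=3.1,fy=3.1,interpolation=cv2.INTER_CUBIC)
cv2.imwrite('pics/c2.png',b)
for n,im in(('top',t),('side',s)):
    h=cv2.cvtColor(im,cv2.COLOR_BGR2HSV).astype(int); H,S,V=h[...,0],h[...,1],h[...,2]
    for nm,m in(('blue',(H>100)&(H<125)&(S>130)),('red',((H<6)|(H>174))&(S>150)&(V>150)),('green',(H>50)&(H<75)&(S>150))):
        for b in blobs(m,6 if nm!='green' else 800): print(n,nm,b[:3])
# tray corners guess
print(plane('top',[[273,143],[384,143],[385,252],[271,252]],.02).round(3))
E
```

```text
top red (np.int32(129), array([464.8, 169.6]), array([459, 164,  13,  12], dtype=int32))
side blue (np.int32(103), array([339.6, 203.2]), array([331, 193,  18,  21], dtype=int32))
side red (np.int32(8), array([328. , 208.6]), array([326, 208,   5,   2], dtype=int32))
side red (np.int32(148), array([427.7, 267.5]), array([420, 262,  16,  12], dtype=int32))
side green (np.int32(2627), array([242.4, 170.7]), array([207, 142,  70,  60], dtype=int32))
[[ 0.785  0.144  0.02 ]
 [ 0.794 -0.221  0.02 ]
 [ 0.438 -0.223  0.02 ]
 [ 0.431  0.137  0.02 ]]
```

View pics/c1.png

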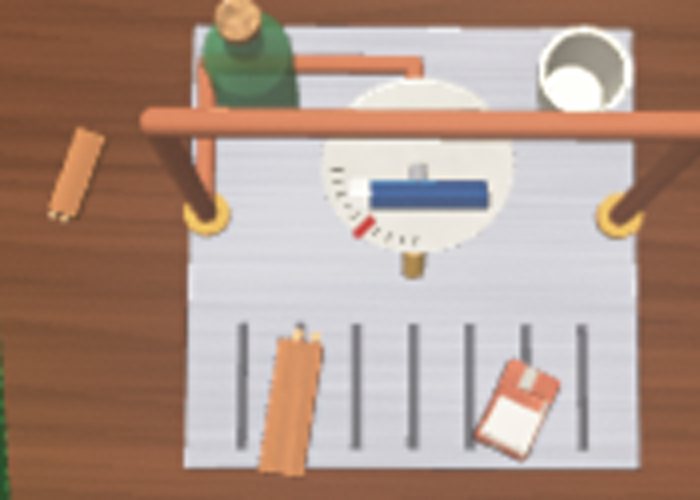

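View pics/c2.png

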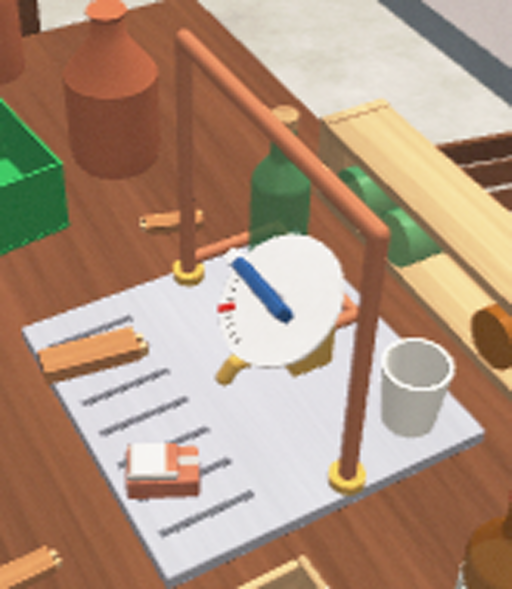

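Crops: on the tray the stave is at crop (290,405), top pixel about (298,236). It is plainly the largest of the three, with its splintered end towards the back. The brick is at crop (517,408), or (354,237), the white handle end points left (shut), and the red mark is at crop (363,227). Next I'll measure these.

```bash
python3 - <<'E'
from h import *
np.set_printoptions(precision=4,suppress=True)
t=cv2.imread('pics/top0.png'); s=cv2.imread('pics/side0.png')
def hsv(im): h=cv2.cvtColor(im,cv2.COLOR_BGR2HSV).astype(int); return h[...,0],h[...,1],h[...,2]
H,S,V=hsv(t)
def box(n,m,z,reg,nm):
    k=np.zeros_like(m); x0,y0,x1,y1=reg; k[y0:y1,x0:x1]=m[y0:y1,x0:x1]
    b=max(blobs(k),key=lambda b:b[0]); cs,_=cv2.findContours(b[3].astype(np.uint8),0,cv2.CHAIN_APPROX_NONE)
    p=plane(n,max(cs,key=len)[:,0],z)[:,:2]; r=cv2.minAreaRect((p*1000).astype(np.float32)); print(nm,b[0],b[1],'rect mm',r); print(cv2.boxPoints(r).ravel().round(0)); return b
tray=(S<60)&(V>140); 
box('top',tray,.02,(260,130,395,260),'tray')
box('top',((H<15)&(S>90)),.04,(285,205,310,258),'stave')
box('top',((H<10)&(S>100)),.046,(335,215,375,255),'brick')
box('top',((S<40)&(V>200)),.054,(338,222,366,255),'bricktop')
box('top',(H>45)&(H<80)&(S>120),.1,(150,200,235,290),'bin')
Hs,Ss,Vs=hsv(s)
for n,(h,q,v),reg in(('top',(H,S,V),(305,160,335,205)),('side',(Hs,Ss,Vs),(318,190,336,225))):
    m=((h<8)|(h>172))&(q>100); k=np.zeros_like(m); x0,y0,x1,y1=reg;k[y0:y1,x0:x1]=m[y0:y1,x0:x1]
    for b in blobs(k,4): print(n,'mark',b[:3])
    m=(h>100)&(h<125)&(q>110);k=np.zeros_like(m)
    k[160:230,310:360]=m[160:230,310:360]
    for b in blobs(k,10): print(n,'bar',b[:3])
E
```

```text
tray 7966 [329.  210.1] rect mm ((569.6201171875, -39.728546142578125), (264.5128479003906, 362.19805908203125), 1.0499393939971924)
[ 434.  139.  441. -223.  705. -218.  699.  144.]
stave 493 [297.1 241.1] rect mm ((474.4407958984375, 55.44507598876953), (114.86628723144531, 74.35749816894531), 1.1563482284545898)
[416.  91. 418.  17. 533.  19. 531.  94.]
brick 96 [356.2 231.4] rect mm ((496.0167541503906, -127.57312774658203), (40.535858154296875, 36.41417694091797), 64.44954681396484)
[ 471. -138.  504. -154.  521. -117.  488. -101.]
bricktop 439 [352.7 239.5] rect mm ((483.20928955078125, -113.06307983398438), (89.86673736572266, 83.96475982666016), 0.7143498063087463)
[ 438.  -72.  439. -156.  529. -154.  528.  -71.]
bin 3842 [190.3 246.5] rect mm ((445.79888916015625, 357.3665771484375), (198.5788116455078, 189.04209899902344), 6.592346668243408)
[336. 440. 358. 252. 555. 275. 534. 463.]
top mark (np.int32(12), array([315.8, 191.2]), array([314, 189,   5,   5], dtype=int32))
top bar (np.int32(139), array([331.8, 182.9]), array([318, 180,  28,   6], dtype=int32))
side mark (np.int32(12), array([327.6, 208.7]), array([325, 208,   6,   3], dtype=int32))
side bar (np.int32(114), array([339.4, 203.3]), array([330, 193,  19,  21], dtype=int32))
```

```bash
python3 - <<'E'
from h import *
np.set_printoptions(precision=4,suppress=True)
t=cv2.imread('pics/top0.png'); H,S,V=[c.astype(int) for c in cv2.split(cv2.cvtColor(t,cv2.COLOR_BGR2HSV))]
def rect(k,z):
    cs,_=cv2.findContours(k.astype(np.uint8),0,cv2.CHAIN_APPROX_NONE); p=plane('top',max(cs,key=len)[:,0],z)[:,:2]
    print((cv2.minAreaRect((p*1000).astype(np.float32))),np.round(cv2.boxPoints(cv2.minAreaRect((p*1000).astype(np.float32))).ravel()))
k=np.zeros(H.shape,bool);k[215:256,285:310]=((H<18)&(S>75)&(t[...,2]>150))[215:256,285:310]
for b in blobs(k,100): print('stave',b[0],b[2]); rect(b[3],.04)
def man(c,z): return plane('top',np.array(c)/4-.375*0+[225,135]-.375,z)
cs=man([(277,338),(323,342),(302,475),(260,471)],.04); print(cs,cs.mean(0)); d=cs[:2].mean(0)-cs[2:].mean(0); print('yaw stave',np.arctan2(d[1],d[0]),np.linalg.norm(d))
cs=man([(518,358),(560,380),(522,460),(474,440)],.046); print(cs,cs.mean(0)); d=cs[:2].mean(0)-cs[2:].mean(0); print('yaw brick',np.arctan2(d[1],d[0]),np.linalg.norm(d),np.linalg.norm(cs[0]-cs[1]),np.linalg.norm(cs[2]-cs[3]))
m=tri({'top':(315.8,191.2),'side':(327.6,208.7)}); print('mark',m)
yaw=.0185; O=np.array([.6565,-.038,0]); Rs=R.from_euler('z',yaw)
n=Rs.apply([-np.sin(.68),0,np.cos(.68)]); dc=O+[0,0,.115]
xe=Rs.apply([0,1,0]); ye=np.cross(n,xe)
for nm,uv in(('top',(315.8,191.2)),('side',(327.6,208.7))):
    p=plane(nm,[uv],0,n,dc+n*.0015)[0]-dc; print(nm,'mark ang',np.arctan2(p@ye,p@xe),np.hypot(p@xe,p@ye))
# dial ellipse check / bar check: project
print('bar centre pred',[proj(c,dc+n*.05) for c in('top','side')],'dial',[proj(c,dc) for c in('top','side')])
print('legs',[proj(c,O+Rs.apply([[-.018,.165,.02],[-.018,-.165,.02],[-.018,0,.335]])) for c in('top','side')])
E
```

```text
stave 390 [289 217  17  38]
((483.9699401855469, 53.874874114990234), (37.21781539916992, 114.5748062133789), 82.59370422363281) [425.  43. 538.  28. 543.  65. 430.  80.]
[[0.5344 0.0673 0.04  ]
 [0.532  0.0312 0.04  ]
 [0.4284 0.0449 0.04  ]
 [0.4308 0.0774 0.04  ]] [0.4814 0.0552 0.04  ]
yaw stave -0.11460730127370462 0.10426735071447436
[[ 0.522  -0.1215  0.046 ]
 [ 0.5055 -0.1544  0.046 ]
 [ 0.443  -0.1251  0.046 ]
 [ 0.4577 -0.0878  0.046 ]] [ 0.4821 -0.1222  0.046 ]
yaw brick -0.46151409258387704 0.07078598535774625 0.03682516498981608 0.040113147412222
mark [0.6154 0.0008 0.087 ]
top mark ang 0.8943204928233403 0.06238928644519869
side mark ang 0.876455506577628 0.06596820656013583
bar centre pred [array([[329.4778, 184.7694]]), array([[337.0928, 199.9808]])] dial [array([[328.9357, 176.7971]]), array([[345.4259, 205.6944]])]
legs [array([[276.7031, 188.0993],
       [378.7183, 188.4378],
       [332.4485, 165.3496]]), array([[316.2637, 198.2822],
       [367.565 , 263.9623],
       [343.0201, 149.8596]])]
```

Checks: the predicted pipe feet match the image, the mark's radius comes out at 62 mm, and the stave (104 mm) and brick (71 × 40 mm) match their given sizes. Mark angle is about 0.88. I'll add a planning helper that prints the rows to type.

```bash
cat >> h.py <<'E'
np.set_printoptions(precision=4,suppress=True)
def down(psi): return R.from_euler('z',psi)*R.from_euler('x',np.pi)
def plan(wps,start=None):
    """wps: list of (pos,R). prints each leg's shift & turn in move units, in the leg's starting tool frame"""
    s=robot.read_state(); p,r=(s['eef_pos'],R.from_rotvec(s['ee_rot'])) if start is None else start
    print('at',p,'t',round(s['time_s'],2),'F',s['ft_force'].round(1),'open',round(s['opening'],3),'grip',round(s['grasp_force'],1))
    for q,w in wps:
        d=r.inv().apply(np.array(q)-p)/.1; e=(r.inv()*w).as_rotvec()/(np.pi/2)
        print('shift',d.round(2),'turn',e.round(3),'calls',int(np.ceil(max(abs(d).max(),abs(e).max()))),'rows',int(np.ceil(max(np.linalg.norm(d)/.625,np.linalg.norm(e)*90/10.7)))); p,r=np.array(q),w
E
python3 - <<'E'
from h import *
s=robot.read_state(); p=s['eef_pos']
plan([(p,down(-.115)),((.481,.055,.18),down(-.115)),((.481,.055,.046),down(-.115)),((.481,.055,.2),down(-.115)),((.445,.367,.2),down(.115)),((.445,.367,.1),down(.115))])
E
```

```text
at [0.2665 0.5649 0.2553] t 0.1 F [-0.   0.4  0.6] open 1.002 grip 0.0
shift [0. 0. 0.] turn [ 0.001  0.    -0.208] calls 1 rows 2
shift [2.72 4.82 0.75] turn [0. 0. 0.] calls 5 rows 9
shift [-0.   -0.    1.34] turn [0. 0. 0.] calls 2 rows 3
shift [ 0.    0.   -1.54] turn [0. 0. 0.] calls 2 rows 3
shift [-0.72 -3.06 -0.  ] turn [ 0.     0.    -0.146] calls 4 rows 6
shift [ 0. -0.  1.] turn [0. 0. 0.] calls 1 rows 2
```

```bash
python3 -m inch '{"travel":[[0,0,0],[0,0,0]],"delta_rot":[[0,0,-0.104],[0,0,-0.208]],"fingers":[0,0]}' | tail -c 500
for i in 1 2 3 4 5; do python3 -m inch '{"travel":[[0.27,0.48,0.075],[0.54,0.96,0.15]],"delta_rot":[[0,0,0],[0,0,0]],"fingers":[0,0]}' >/dev/null; done
python3 -m inch '{"travel":[[0,0,0.3],[0,0,0.6],[0,0,0.6]],"delta_rot":[[0,0,0],[0,0,0],[0,0,0]],"fingers":[0,0,0]}'
python3 - <<'E'
from h import *
plan([((.481,.055,.046),down(-.115))])
cv2.imwrite('pics/t1.png',cv2.resize(robot.snapshot('top')[180:280,240:400,::-1],None,fx=4,fy=4))
E
```

```text
time_s: 0.35
eef_pos: [0.2665, 0.565, 0.2556]
ee_rot: [3.136, -0.171, -0.001]
ft_force: [-0.2, -0.0, -0.0]
opening: 0.999
grasp_force: 0.0
time_s: 1.98
eef_pos: [0.4786, 0.0567, 0.1193]
ee_rot: [3.134, -0.18, -0.009]
ft_force: [0.5, 0.1, 0.8]
opening: 1.0
grasp_force: 0.0
at [0.4786 0.0567 0.1193] t 1.98 F [0.5 0.1 0.8] open 1.0 grip 0.0
shift [0.03 0.01 0.73] turn [0.002 0.003 0.   ] calls 1 rows 2
```

View pics/t1.png

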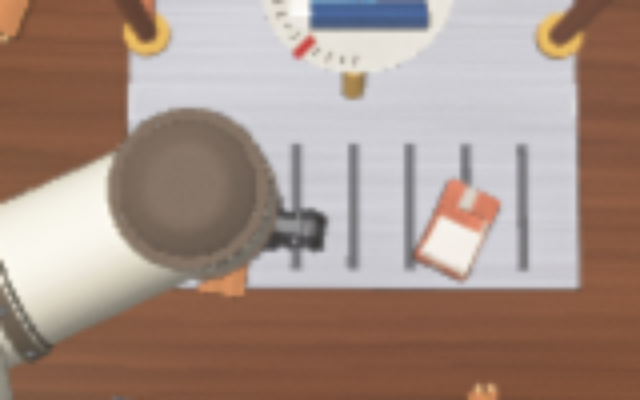

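The gripper stands over the stave, with its right finger at crop (315,230) clear of the wood. Now I'll descend and grip.

```bash
python3 -m inch '{"travel":[[0.02,0.01,0.4],[0.02,0.01,0.73],[0.02,0.01,0.73]],"delta_rot":[[0,0,0],[0,0,0],[0,0,0]],"fingers":[0,0,0]}'
python3 -m inch '{"travel":[[0,0,0],[0,0,0],[0,0,0],[0,0,0],[0,0,0],[0,0,0]],"delta_rot":[[0,0,0],[0,0,0],[0,0,0],[0,0,0],[0,0,0],[0,0,0]],"fingers":[1,1,1,1,1,1]}'
python3 -m inch '{"travel":[[0,0,-0.3],[0,0,-0.6],[0,0,-0.9]],"delta_rot":[[0,0,0],[0,0,0],[0,0,0]],"fingers":[1,1,1]}'
python3 - <<'E'
from h import *
s=robot.read_state();p=s['eef_pos']
plan([(p+[0,0,.07],down(-.115)),((.445,.367,.2),down(.115)),((.445,.367,.1),down(.115))])
E
```

```text
time_s: 2.4
eef_pos: [0.4815, 0.0564, 0.0478]
ee_rot: [3.135, -0.178, -0.004]
ft_force: [-0.1, -0.8, 0.3]
opening: 1.0
grasp_force: 0.0
time_s: 3.15
eef_pos: [0.4831, 0.0568, 0.0499]
ee_rot: [-3.135, 0.178, -0.004]
ft_force: [-2.2, 0.1, 7.5]
opening: 0.401
grasp_force: 61.4
time_s: 3.52
eef_pos: [0.4819, 0.0563, 0.1396]
ee_rot: [-3.136, 0.179, -0.0]
ft_force: [0.1, -0.3, -0.9]
opening: 0.404
grasp_force: 60.4
at [0.4819 0.0563 0.1396] t 3.52 F [ 0.1 -0.3 -0.9] open 0.404 grip 60.4
shift [ 0.  -0.  -0.7] turn [-0.    -0.     0.001] calls 1 rows 2
shift [-0.72 -3.04  0.1 ] turn [ 0.     0.    -0.146] calls 4 rows 6
shift [ 0. -0.  1.] turn [0. 0. 0.] calls 1 rows 2
```

```bash
python3 -m inch '{"travel":[[0,0,-0.35],[0,0,-0.7]],"delta_rot":[[0,0,0],[0,0,0]],"fingers":[1,1]}' >/dev/null
for i in 1 2 3 4; do python3 -m inch '{"travel":[[-0.09,-0.38,0.012],[-0.18,-0.76,0.025]],"delta_rot":[[0,0,0],[0,0,0]],"fingers":[1,1]}' >/dev/null; done
python3 -m inch '{"travel":[[0,0,0],[0,0,0]],"delta_rot":[[0,0,-0.073],[0,0,-0.146]],"fingers":[1,1]}' >/dev/null
python3 -m inch '{"travel":[[0,0,0.5],[0,0,0.95],[0,0,0.95]],"delta_rot":[[0,0,0],[0,0,0],[0,0,0]],"fingers":[1,1,1]}'
python3 - <<'E'
from h import *
plan([((.445,.367,.1),down(.115))])
cv2.imwrite('pics/s2.png',cv2.resize(robot.snapshot('side')[100:230,150:310,::-1],None,fx=4,fy=4))
E
```

```text
time_s: 5.4
eef_pos: [0.4435, 0.3644, 0.1003]
ee_rot: [3.13, 0.18, -0.009]
ft_force: [0.4, -0.9, -0.7]
opening: 0.403
grasp_force: 60.4
at [0.4435 0.3644 0.1003] t 5.4 F [ 0.4 -0.9 -0.7] open 0.403 grip 60.4
shift [ 0.02 -0.02  0.  ] turn [ 0.004  0.004 -0.   ] calls 1 rows 1
```

View pics/s2.png

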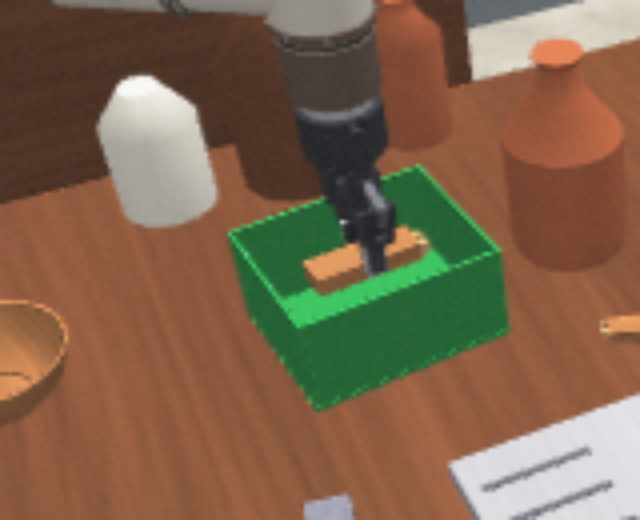

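The stave hangs inside the bin, at crop (365,260). I'll release it and plan for the brick.

```bash
python3 -m inch '{"travel":[[0,0,0],[0,0,0],[0,0,0],[0,0,0]],"delta_rot":[[0,0,0],[0,0,0],[0,0,0],[0,0,0]],"fingers":[0,0,0,0]}'
python3 -m inch '{"travel":[[0,0,-0.5],[0,0,-1],[0,0,-1]],"delta_rot":[[0,0,0],[0,0,0],[0,0,0]],"fingers":[0,0,0]}'
python3 - <<'E'
from h import *
p=robot.read_state()['eef_pos']
plan([(p,down(-.4615)),((.482,-.122,.15),down(-.4615)),((.482,-.122,.05),down(-.4615)),((.482,-.122,.2),down(-.4615)),((.445,.367,.2),down(-.4615)),((.445,.367,.2),down(.115)),((.445,.367,.12),down(.115))])
E
```

```text
time_s: 5.95
eef_pos: [0.4453, 0.3668, 0.104]
ee_rot: [-3.135, -0.181, -0.001]
ft_force: [0.6, 0.2, 0.1]
opening: 0.997
grasp_force: 0.0
time_s: 6.32
eef_pos: [0.4469, 0.3686, 0.2084]
ee_rot: [-3.129, -0.182, -0.012]
ft_force: [0.2, 0.0, 0.1]
opening: 1.0
grasp_force: 0.0
at [0.4469 0.3686 0.2084] t 6.33 F [0.2 0.  0.1] open 1.0 grip 0.0
shift [0. 0. 0.] turn [-0.006 -0.004  0.368] calls 1 rows 4
shift [2.5  4.24 0.58] turn [0. 0. 0.] calls 5 rows 8
shift [ 0. -0.  1.] turn [0. 0. 0.] calls 1 rows 2
shift [-0.   0.  -1.5] turn [0. 0. 0.] calls 2 rows 3
shift [-2.51 -4.21 -0.  ] turn [0. 0. 0.] calls 5 rows 8
shift [0. 0. 0.] turn [-0.     0.    -0.367] calls 1 rows 4
shift [ 0.  -0.   0.8] turn [0. 0. 0.] calls 1 rows 2
```

```bash
python3 -m inch '{"travel":[[0,0,0],[0,0,0],[0,0,0],[0,0,0]],"delta_rot":[[0,0,0.1],[0,0,0.2],[0,0,0.3],[0,0,0.367]],"fingers":[0,0,0,0]}' >/dev/null
for i in 1 2 3 4 5; do python3 -m inch '{"travel":[[0.25,0.424,0.058],[0.5,0.848,0.116]],"delta_rot":[[0,0,0],[0,0,0]],"fingers":[0,0]}' >/dev/null; done
python3 -m inch '{"travel":[[0,0,0],[0,0,0]],"delta_rot":[[0,0,0],[0,0,0]],"fingers":[0,0]}' >/dev/null
python3 - <<'E'
from h import *
plan([((.482,-.122,.05),down(-.4615))])
E
```

```text
at [ 0.4799 -0.1243  0.1448] t 8.32 F [ 0.2 -0.  -0.2] open 0.996 grip 0.0
shift [ 0.01 -0.03  0.95] turn [ 0.     0.001 -0.   ] calls 1 rows 2
```

```bash
python3 -m inch '{"travel":[[0.01,-0.03,0.4],[0.01,-0.03,0.7],[0.01,-0.03,0.95],[0.01,-0.03,0.95]],"delta_rot":[[0,0,0],[0,0,0],[0,0,0],[0,0,0]],"fingers":[0,0,0,0]}'
python3 -m inch '{"travel":[[0,0,0],[0,0,0],[0,0,0],[0,0,0],[0,0,0]],"delta_rot":[[0,0,0],[0,0,0],[0,0,0],[0,0,0],[0,0,0]],"fingers":[1,1,1,1,1]}'
python3 -m inch '{"travel":[[0,0,-0.4],[0,0,-0.75],[0,0,-0.75]],"delta_rot":[[0,0,0],[0,0,0],[0,0,0]],"fingers":[1,1,1]}'
python3 -m inch '{"travel":[[0,0,-0.4],[0,0,-0.75],[0,0,-0.75]],"delta_rot":[[0,0,0],[0,0,0],[0,0,0]],"fingers":[1,1,1]}'
```

```text
time_s: 8.82
eef_pos: [0.4814, -0.1209, 0.0489]
ee_rot: [3.058, -0.715, -0.007]
ft_force: [0.2, -0.3, 0.8]
opening: 1.002
grasp_force: 0.0
time_s: 9.45
eef_pos: [0.4836, -0.122, 0.0518]
ee_rot: [-3.058, 0.717, -0.005]
ft_force: [-0.5, 2.2, 6.5]
opening: 0.498
grasp_force: 62.5
time_s: 9.82
eef_pos: [0.4843, -0.122, 0.1281]
ee_rot: [-3.056, 0.718, -0.011]
ft_force: [-0.1, -0.4, -2.1]
opening: 0.503
grasp_force: 62.2
time_s: 10.2
eef_pos: [0.4835, -0.122, 0.2018]
ee_rot: [-3.057, 0.718, -0.007]
ft_force: [-0.4, -0.3, -2.3]
opening: 0.499
grasp_force: 62.2
```

Gripped at about 42 mm with the expected weight of around 1.7 N. Next is carrying it to the bin.

```bash
for i in 1 2 3 4 5; do python3 -m inch '{"travel":[[-0.25,-0.421,0],[-0.5,-0.842,0]],"delta_rot":[[0,0,0],[0,0,0]],"fingers":[1,1]}' >/dev/null; done
python3 -m inch '{"travel":[[0,0,0],[0,0,0],[0,0,0],[0,0,0]],"delta_rot":[[0,0,-0.1],[0,0,-0.2],[0,0,-0.3],[0,0,-0.367]],"fingers":[1,1,1,1]}'
python3 -m inch '{"travel":[[0,0,0.4],[0,0,0.85],[0,0,0.85]],"delta_rot":[[0,0,0],[0,0,0],[0,0,0]],"fingers":[1,1,1]}'
python3 -m inch '{"travel":[[0,0,0],[0,0,0],[0,0,0],[0,0,0]],"delta_rot":[[0,0,0],[0,0,0],[0,0,0],[0,0,0]],"fingers":[0,0,0,0]}'
python3 -m inch '{"travel":[[0,0,-0.5],[0,0,-1],[0,0,-1]],"delta_rot":[[0,0,0],[0,0,0],[0,0,0]],"fingers":[0,0,0]}'
```

```text
time_s: 11.95
eef_pos: [0.445, 0.3652, 0.1972]
ee_rot: [3.133, 0.186, -0.007]
ft_force: [-0.6, -0.2, -1.9]
opening: 0.502
grasp_force: 62.1
time_s: 12.32
eef_pos: [0.4433, 0.3627, 0.1097]
ee_rot: [3.127, 0.178, -0.015]
ft_force: [-0.4, -0.1, -1.6]
opening: 0.496
grasp_force: 62.1
time_s: 12.82
eef_pos: [0.4463, 0.3665, 0.1163]
ee_rot: [-3.135, -0.181, -0.002]
ft_force: [-0.6, -0.7, -0.1]
opening: 1.0
grasp_force: 0.0
time_s: 13.2
eef_pos: [0.4478, 0.3681, 0.2207]
ee_rot: [-3.128, -0.182, -0.012]
ft_force: [-0.5, 0.0, 0.2]
opening: 1.0
grasp_force: 0.0
```

Both items are released. With the arm clear of the station I'll refine the mark by casting the dial's rim onto its plane and fitting a circle, and I'll check the bin.

```bash
python3 - <<'E'
from h import *
from scipy.optimize import least_squares
yaw=.0185; O=np.array([.6565,-.038,0]); Rs=R.from_euler('z',yaw)
n=Rs.apply([-np.sin(.68),0,np.cos(.68)]); dc=O+[0,0,.115]; xe=Rs.apply([0,1,0]); ye=np.cross(n,xe)
for nm in('top','side'):
    im=robot.snapshot(nm); cv2.imwrite(f'pics/{nm}3.png',im[...,::-1])
    f=im.astype(float); bl=cv2.GaussianBlur(im,(0,0),.6).astype(float)
    # radial edge search: predicted rim points +-12 mm, find strongest gradient of min channel 'whiteness'
    pts=[]
    w=f.min(2).astype(np.float32)
    for a in np.radians(np.arange(0,360,4)):
        rr=np.arange(.060,.084,.0005); X=dc+rr[:,None]*(np.cos(a)*xe+np.sin(a)*ye)
        uv=proj(nm,X).astype(np.float32); v=cv2.remap(w,uv[:,:1],uv[:,1:],cv2.INTER_LINEAR)[:,0]
        g=np.gradient(v); i=g.argmin()
        if g[i]<-1.5 and 3<i<len(rr)-3: pts.append((rr[i]*np.cos(a),rr[i]*np.sin(a)))
    pts=np.array(pts); s=least_squares(lambda c:np.hypot(*(pts-c[:2]).T)-c[2],[0,0,.072],loss='soft_l1',f_scale=.001)
    c=s.x; red=np.clip(f[...,0]-f[...,1:].max(2)-25,0,None)
    u,v=proj(nm,dc+.062*(np.cos(.885)*xe+np.sin(.885)*ye))[0]; yy,xx=np.mgrid[:400,:640]; k=red*(np.hypot(xx-u,yy-v)<6)
    uv=[(k*xx).sum()/k.sum(),(k*yy).sum()/k.sum()]
    p=plane(nm,[uv],0,n,dc+n*.001)[0]-dc; q=np.array([p@xe,p@ye])
    d=q-c[:2]; print(nm,len(pts),'centre off',c,'mark px',np.round(uv,2),'ang raw',np.arctan2(q[1],q[0]),'corr',np.arctan2(d[1],d[0]),np.hypot(*d))
im=cv2.imread('pics/side3.png'); cv2.imwrite('pics/s3.png',cv2.resize(im[110:290,180:420],None,fx=3,fy=3))
s=robot.read_state(); print(s['joint_positions'])
Rt=R.from_matrix(np.c_[-xe,ye,-n])
plan([((.46,-.04,.24),R.from_rotvec(s['ee_rot'])),((.46,-.04,.24),down(.0185-np.pi/2)),((.46,-.04,.24),Rt),(dc+n*.166,Rt),(dc+n*.048,Rt)])
E
```

```text
top 44 centre off [ 0.0004 -0.0008  0.0721] mark px [315.56 191.29] ang raw 0.8914892348658126 corr 0.9033436866717595 0.06368855335336723
side 71 centre off [0.0002 0.002  0.0722] mark px [327.56 208.67] ang raw 0.8705968596646788 corr 0.8521639647431288 0.06483240470318848
[ 0.9679  0.3349 -0.1737 -0.0006 -1.0607  0.7182]
at [0.4459 0.3662 0.216 ] t 13.3 F [-0.4 -0.4 -0.2] open 1.001 grip 0.0
shift [-0.33  4.05 -0.25] turn [0. 0. 0.] calls 5 rows 7
shift [0. 0. 0.] turn [-0.001  0.001  1.061] calls 2 rows 9
shift [0. 0. 0.] turn [0.433 0.    0.   ] calls 1 rows 4
shift [ 0.02 -0.74  0.55] turn [0. 0. 0.] calls 1 rows 2
shift [-0.    0.    1.18] turn [0. 0. 0.] calls 2 rows 2
```

View pics/s3.png

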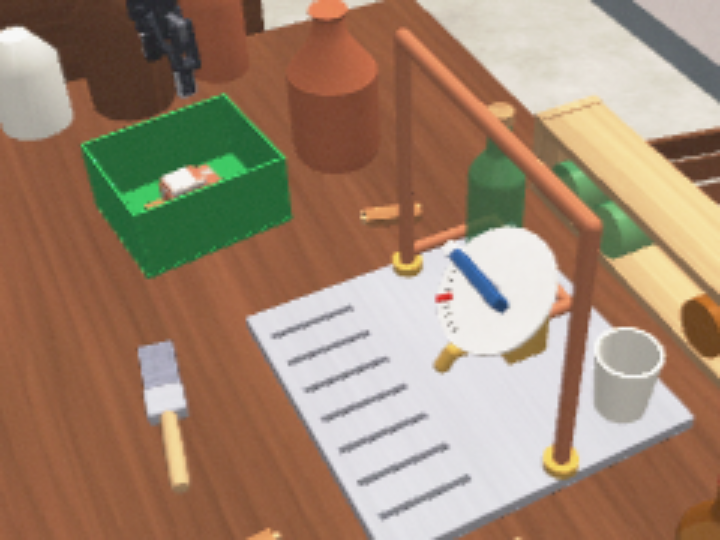

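Both items lie in the bin (crop (185,185)) and the tray is clear. The mark angle is about 0.88, with the two views giving 0.85–0.90. Now to the handle.

```bash
for i in 1 2 3 4 5; do python3 -m inch '{"travel":[[-0.033,0.405,-0.025],[-0.066,0.81,-0.05]],"delta_rot":[[0,0,0],[0,0,0]],"fingers":[0,0]}' >/dev/null; done
for i in 1 2; do python3 -m inch '{"travel":[[0,0,0],[0,0,0],[0,0,0],[0,0,0],[0,0,0]],"delta_rot":[[0,0,0.11],[0,0,0.22],[0,0,0.33],[0,0,0.44],[0,0,0.53]],"fingers":[0.3,0.3,0.3,0.3,0.3]}' >/dev/null; done
python3 -m inch '{"travel":[[0,0,0],[0,0,0],[0,0,0],[0,0,0],[0,0,0],[0,0,0]],"delta_rot":[[0.11,0,0],[0.22,0,0],[0.33,0,0],[0.433,0,0],[0.433,0,0],[0.433,0,0]],"fingers":[0.3,0.3,0.3,0.3,0.3,0.3]}'
cat >> h.py <<'E'
yaw=.0185; O=np.array([.6565,-.038,0]); Rs=R.from_euler('z',yaw)
n=Rs.apply([-np.sin(.68),0,np.cos(.68)]); dc=O+[0,0,.115]; xe=Rs.apply([0,1,0]); ye=np.cross(n,xe)
Rt=R.from_matrix(np.c_[-xe,ye,-n])
E
python3 - <<'E'
from h import *
print(robot.read_state()['joint_positions'])
plan([(dc+n*.166,Rt),(dc+n*.048,Rt)])
E
```

```text
time_s: 16.55
eef_pos: [0.4326, -0.0307, 0.2668]
ee_rot: [-1.866, 1.837, -0.629]
ft_force: [0.3, -1.3, -0.2]
opening: 0.702
grasp_force: 0.0
[ 0.2191 -0.2223 -1.0688  0.9906 -0.1604 -1.1436]
at [ 0.4326 -0.0307  0.2668] t 16.55 F [ 0.3 -1.3 -0.2] open 0.702 grip 0.0
shift [ 0.1  -0.81  0.9 ] turn [ 0.02  -0.009  0.001] calls 1 rows 2
shift [-0.    0.    1.18] turn [0. 0. 0.] calls 2 rows 2
```

```bash
python3 -m inch '{"travel":[[0.03,-0.27,0.3],[0.06,-0.54,0.6],[0.1,-0.81,0.9],[0.1,-0.81,0.9],[0.1,-0.81,0.9],[0.1,-0.81,0.9]],"delta_rot":[[0,0,0],[0,0,0],[0,0,0],[0,0,0],[0.02,-0.01,0],[0.02,-0.01,0]],"fingers":[0.3,0.3,0.3,0.3,0.3,0.3]}' >/dev/null
python3 - <<'E'
from h import *
print(robot.read_state()['joint_positions'])
plan([(dc+n*.166,Rt),(dc+n*.048,Rt)])
E
```

```text
[ 0.2027  0.0271 -0.7786  0.5946 -0.1603 -0.7357]
at [ 0.5531 -0.0464  0.2639] t 17.3 F [ 0.7  0.7 -0.4] open 0.698 grip 0.0
shift [-0.06  0.12  0.16] turn [0.027 0.013 0.001] calls 1 rows 1
shift [-0.    0.    1.18] turn [0. 0. 0.] calls 2 rows 2
```

```bash
cat >> h.py <<'E'
E
cat > kin.py <<'E'
from h import *
from scipy.optimize import least_squares
E_=R.from_euler
def fk(q,P):
    a,h,L1,L2,d,e,s4=*P,SG
    # arm in plane: x fwd, z up; positive j2 leans forward; el = j3-j2
    r1=E_('z',q[0]); r2=r1*E_('y',q[1]); r3=r2*E_('y',-q[2]); r4=r3*E_('x',s4*q[3]); r5=r4*E_('y',-q[4])
    p=r1.apply([a,0,h])+r2.apply([0,0,L1])+r3.apply([L2,0,e])+r5.apply([d,0,0])
    B=R.from_matrix(np.c_[[0,-1,0],[0,0,-1],[1,0,0]])  # tool z fwd; tool x=-y, y=-z
    return p,r5*E_('x',q[5]*SG6)*B
SG=1;SG6=1
E
python3 - <<'E'
import kin; from kin import *
D=[([1.38859,.385485,.0068,-.0004,-1.19397,-.258618],[.26646,.56486,.25535],[3.0637,-.68667,-.0005]),
([.9679,.3349,-.1737,-.0006,-1.0607,.7182],[.4459,.3662,.216],[-3.132,-.181,-.006]),
([.2191,-.2223,-1.0688,.9906,-.1604,-1.1436],[.4326,-.0307,.2668],[-1.866,1.837,-.629])]
s=robot.read_state(); D.append((s['joint_positions'],s['eef_pos'],s['ee_rot']))
for a in(1,-1):
  for b in(1,-1):
    kin.SG,kin.SG6=a,b
    f=lambda P:np.concatenate([fk(q,P)[0]-p for q,p,_ in D])
    r=least_squares(f,[.05,.3,.4,.4,.2,0]); 
    print(a,b,r.x,abs(r.fun).max(),[round((fk(q,r.x)[1].inv()*R.from_rotvec(v)).magnitude(),3) for q,_,v in D])
    P=r.x
    if abs(r.fun).max()<.01:
      for hgt in(.166,.12,.08,.048):
        for th in (0,.885):
          T=Rt*E_('z',-th)
          g=lambda q:np.r_[(fk(q,P)[0]-(dc+n*hgt))*5,(fk(q,P)[1].inv()*T).as_rotvec()]
          print(hgt,th,least_squares(g,[0,.4,-.5,0,-.4,0]).x)
E
```

```text
1 1 [ 0.875  -1.1391  0.2792 -0.624  -0.4701  0.4243] 0.1655486944790104 [0.518, 1.436, 0.415, 0.344]
1 -1 [ 0.875  -1.1391  0.2792 -0.624  -0.4701  0.4243] 0.1655486944790104 [0.001, 0.004, 1.981, 1.189]
-1 1 [-0.1582  1.4087  0.4783  0.8608  0.8015 -0.5014] 0.15825429244634254 [0.517, 1.437, 2.288, 1.471]
-1 -1 [-0.1582  1.4087  0.4783  0.8608  0.8015 -0.5014] 0.15825429244634254 [0.0, 0.004, 0.0, 0.0]
```

```bash
sed -i 's/^SG=1;SG6=1/SG=-1;SG6=-1/; s/a,h,L1,L2,d,e,s4=\*P,SG/a,h,L1,L2,d,e,f,g=P; s4=SG/; s/\[0,0,L1\]/[g,0,L1]/; s/\[d,0,0\]/[d,0,f]/' kin.py
python3 - <<'E'
from kin import *
D=[([1.38859,.385485,.0068,-.0004,-1.19397,-.258618],[.26646,.56486,.25535]),
([.9679,.3349,-.1737,-.0006,-1.0607,.7182],[.4459,.3662,.216]),
([.2191,-.2223,-1.0688,.9906,-.1604,-1.1436],[.4326,-.0307,.2668])]
s=robot.read_state(); D.append((s['joint_positions'],s['eef_pos']))
x0=np.array([0,.3,.4,.4,.2,0,0,0])
r=least_squares(lambda P:np.r_[np.concatenate([fk(q,P)[0]-p for q,p in D]),.001*(P-x0)],x0)
P=r.x; print(P,r.fun[:12])
for hgt in(.166,.12,.08,.048):
  for th in (0,.885):
    T=Rt*E_('z',-th)
    g=lambda q:np.r_[(fk(q,P)[0]-(dc+n*hgt))*5,(fk(q,P)[1].inv()*T).as_rotvec()]
    s=least_squares(g,[0,.4,-.5,0,-.4,0]);print(hgt,th,s.x,s.cost)
E
```

```text
[ 0.3243  0.4481  0.5398  0.3009  0.3818 -0.221  -0.1258  0.0136] [-0.1559  0.0362 -0.0103 -0.1374  0.0824  0.0159  0.0039 -0.0308  0.0046
 -0.0053  0.0531 -0.0102]
0.166 0 [ 0.0262  0.0757 -0.8046  0.4306 -0.0115 -0.4365] 2.5097951981417497e-18
0.166 0.885 [ 0.0262  0.0757 -0.8046  0.4306 -0.0115  0.4485] 7.625889530193049e-22
0.12 0 [-0.0678  0.3831 -0.824   0.1736  0.319  -0.0979] 1.355530046077116e-19
0.12 0.885 [-0.0678  0.3831 -0.824   0.1736  0.319   0.7871] 1.638832694631634e-24
0.08 0 [-0.0844  0.6355 -0.836   0.1179  0.5813 -0.0185] 2.4193363442522323e-29
0.08 0.885 [-0.0844  0.6355 -0.836   0.1179  0.5813  0.8665] 2.410542066643674e-31
0.048 0 [-0.0849  0.7625 -0.8088  0.1033  0.6805  0.0001] 1.0669455447050959e-26
0.048 0.885 [-0.0849  0.7625 -0.8088  0.1033  0.6805  0.8851] 6.849810588456253e-31
```

```bash
sed -i 's/f,g=P/f,g,y1,y2=P/; s/\[a,0,h\]/[a,y1,h]/; s/\[d,0,f\]/[d,y2,f]/' kin.py
cat >> kin.py <<'E'
D=[([1.38859,.385485,.0068,-.0004,-1.19397,-.258618],[.26646,.56486,.25535]),
([.9679,.3349,-.1737,-.0006,-1.0607,.7182],[.4459,.3662,.216]),
([.2191,-.2223,-1.0688,.9906,-.1604,-1.1436],[.4326,-.0307,.2668]),
([ 0.2027,0.0271,-0.7786,0.5946,-0.1603,-0.7357],[ 0.5531,-0.0464,0.2639])]
x0=np.array([0,.3,.4,.4,.2,0,0,0,-.16,0])
r=least_squares(lambda P:np.r_[np.concatenate([fk(q,P)[0]-p for q,p in D]),.003*(P-x0)],x0)
P=r.x
def ik(p,T,q0=[.2,.4,-.5,0,-.4,0]):
    s=least_squares(lambda q:np.r_[(fk(q,P)[0]-p)*5,(fk(q,P)[1].inv()*T).as_rotvec()],q0); return s.x
E
python3 - <<'E'
from kin import *
print(P,abs(r.fun[:12]).max())
for lean in (.68,.5):
 for hgt in(.25,.166,.12,.08,.048):
  for th in (0,.885):
    T=R.from_rotvec(xe*(lean-.68)*-1)*Rt   # lean less -> check
    T2=R.from_rotvec(n*th)*T
    print(lean,hgt,th,T2.apply([0,0,1]),ik(dc+n*hgt,T2))
E
```

```text
[ 0.0006  0.161   0.5643  0.4215  0.2724 -0.0002  0.     -0.     -0.0002
 -0.1596] 5.50668189951975e-05
0.68 0.25 0 [ 0.6287  0.0116 -0.7776] [ 0.2619 -0.1407 -0.8417  0.6469 -0.2542 -0.822 ]
0.68 0.25 0.885 [ 0.6287  0.0116 -0.7776] [ 0.2619 -0.1407 -0.8417  0.6469 -0.2542  0.063 ]
0.68 0.166 0 [ 0.6287  0.0116 -0.7776] [ 0.0773  0.0446 -0.8894  1.039  -0.0109 -1.0859]
0.68 0.166 0.885 [ 0.6287  0.0116 -0.7776] [ 0.0773  0.0446 -0.8894  1.039  -0.0109 -0.2008]
0.68 0.12 0 [ 0.6287  0.0116 -0.7776] [ 0.1738  0.1533 -0.7638  0.5308 -0.0352 -0.6546]
0.68 0.12 0.885 [ 0.6287  0.0116 -0.7776] [ 0.1738  0.1533 -0.7638  0.5309 -0.0352  0.2303]
0.68 0.08 0 [ 0.6287  0.0116 -0.7776] [ 0.1921  0.2478 -0.6508  0.1731 -0.0211 -0.3098]
0.68 0.08 0.885 [ 0.6287  0.0116 -0.7776] [ 0.1921  0.2478 -0.6508  0.1731 -0.0211  0.5752]
0.68 0.048 0 [ 0.6287  0.0116 -0.7776] [ 0.1888  0.3195 -0.579  -0.021   0.0033 -0.1118]
0.68 0.048 0.885 [ 0.6287  0.0116 -0.7776] [ 0.1888  0.3195 -0.579  -0.0211  0.0033  0.7733]
0.5 0.25 0 [ 0.4793  0.0089 -0.8776] [ 0.3126 -0.0864 -0.6064  0.2548 -0.584  -0.4738]
0.5 0.25 0.885 [ 0.5329 -0.1287 -0.8363] [ 0.3402 -0.1078 -0.7832  0.686  -0.4919 -0.0316]
0.5 0.166 0 [ 0.4793  0.0089 -0.8776] [ 0.2659  0.0801 -0.6402  0.3211 -0.3811 -0.5176]
0.5 0.166 0.885 [ 0.5329 -0.1287 -0.8363] [ 0.1415  0.0594 -0.8768  1.1714 -0.2217 -0.3914]
0.5 0.12 0 [ 0.4793  0.0089 -0.8776] [ 0.2384  0.1732 -0.6584  0.4027 -0.2701 -0.5833]
0.5 0.12 0.885 [ 0.5329 -0.1287 -0.8363] [-0.2099  0.1538 -0.8465  2.1451 -0.0177 -1.0757]
0.5 0.08 0 [ 0.4793  0.0089 -0.8776] [ 0.1965  0.252  -0.6958  0.5829 -0.1549 -0.7339]
0.5 0.08 0.885 [ 0.5329 -0.1287 -0.8363] [-0.3073  0.2466 -0.7103  2.6478  0.0497 -1.4972]
0.5 0.048 0 [ 0.4793  0.0089 -0.8776] [ 0.1382  0.3137 -0.7222  0.7997 -0.0683 -0.9042]
0.5 0.048 0.885 [ 0.5329 -0.1287 -0.8363] [-0.3089  0.3172 -0.6414  2.8041  0.0457 -1.6519]
```

```bash
cat >> kin.py <<'E'
LO=np.array([-3.14,-1.21,-1.07,-3.16,-2.99,-3.1]);HI=np.array([3.14,2.06,1.41,2.05,-.16,3.1])
def iks(p,T,N=60,seed=0):
    g=np.random.default_rng(seed); out=[]
    for _ in range(N):
        q0=g.uniform(LO,HI); q0[0]=g.uniform(-1.2,1.2)
        s=least_squares(lambda q:np.r_[(fk(q,P)[0]-p)*5,(fk(q,P)[1].inv()*T).as_rotvec()],q0,bounds=(LO,HI))
        if s.cost<1e-10 and not any(np.allclose(s.x,o,atol=.01) for o in out): out.append(s.x)
    return out
E
python3 - <<'E'
from kin import *
for lean in(.68,.5,.85):
 for flip in(0,np.pi):
  for th in(0,.885):
   T=R.from_rotvec(n*(th+flip))*R.from_rotvec(xe*(.68-lean))*Rt
   print(lean,flip,th,'z',T.apply([0,0,1]))
   for q in iks(dc+n*.048,T,40): print('   ',q)
E
```

```text
0.68 0 0 z [ 0.6287  0.0116 -0.7776]
0.68 0 0.885 z [ 0.6287  0.0116 -0.7776]
0.68 3.141592653589793 0 z [ 0.6287  0.0116 -0.7776]
0.68 3.141592653589793 0.885 z [ 0.6287  0.0116 -0.7776]
0.5 0 0 z [ 0.4793  0.0089 -0.8776]
0.5 0 0.885 z [ 0.5329 -0.1287 -0.8363]
0.5 3.141592653589793 0 z [ 0.7577  0.014  -0.6524]
0.5 3.141592653589793 0.885 z [ 0.7041  0.1516 -0.6937]
0.85 0 0 z [ 0.7512  0.0139 -0.66  ]
0.85 0 0.885 z [ 0.7005  0.1439 -0.699 ]
0.85 3.141592653589793 0 z [ 0.4881  0.009  -0.8727]
0.85 3.141592653589793 0.885 z [ 0.5387 -0.121  -0.8337]
```

```bash
python3 - <<'E'
from kin import *
for phi in(-.35,-.25,.25,.35):
 for flip in(0,np.pi):
  for th in(0,.45,.9):
   T=R.from_rotvec(n*(th+flip))*Rt*E_('y',phi)
   for q in iks(dc+n*.046+T.apply([0,0,-.0]),T,25): print(phi,round(flip,1),th,'z',T.apply([0,0,1]),q)
E
```

```text
-0.35 0 0 z [ 0.5842  0.3538 -0.7304] [-0.0818  0.3571 -0.2303 -0.9256 -0.5248  0.94  ]
-0.35 0 0.45 z [ 0.4689  0.3175 -0.8242] [ 0.0069  0.3634 -0.2249 -0.6376 -0.5562  1.0471]
-0.35 0 0.9 z [ 0.3778  0.2202 -0.8993] [ 0.0993  0.3674 -0.2593 -0.3516 -0.5556  1.1567]
-0.35 3.1 0.9 z [ 0.8033 -0.1983 -0.5615] [-0.3538  0.365  -0.6991 -2.9377 -0.4734  0.9598]
-0.25 0 0 z [ 0.6046  0.2586 -0.7534] [ 0.0102  0.3347 -0.2909 -0.7799 -0.3672  0.7522]
-0.25 0 0.45 z [ 0.5214  0.2325 -0.8211] [ 0.0754  0.3403 -0.3073 -0.5273 -0.3927  0.9072]
-0.25 0 0.9 z [ 0.4556  0.1622 -0.8753] [ 0.145   0.3434 -0.3585 -0.2558 -0.3837  1.0407]
-0.25 3.1 0.45 z [ 0.6969 -0.2099 -0.6857] [-0.327   0.3307 -0.6318 -3.0198 -0.2081  0.584 ]
0.25 0 0.45 z [ 0.6969 -0.2099 -0.6857] [-0.327   0.3307 -0.6318 -3.0198 -0.2081 -2.5576]
0.25 3.1 0 z [ 0.6046  0.2586 -0.7534] [ 0.0102  0.3347 -0.2909 -0.7799 -0.3672 -2.3894]
0.25 3.1 0.45 z [ 0.5214  0.2325 -0.8211] [ 0.0754  0.3403 -0.3073 -0.5273 -0.3927 -2.2344]
0.25 3.1 0.9 z [ 0.4556  0.1622 -0.8753] [ 0.145   0.3434 -0.3585 -0.2558 -0.3837 -2.1009]
0.35 0 0.9 z [ 0.8033 -0.1983 -0.5615] [-0.3538  0.365  -0.6991 -2.9377 -0.4734 -2.1818]
0.35 3.1 0 z [ 0.5842  0.3538 -0.7304] [-0.0818  0.3571 -0.2303 -0.9256 -0.5248 -2.2016]
0.35 3.1 0.45 z [ 0.4689  0.3175 -0.8242] [ 0.0069  0.3634 -0.2249 -0.6376 -0.5562 -2.0945]
0.35 3.1 0.9 z [ 0.3778  0.2202 -0.8993] [ 0.0993  0.3674 -0.2593 -0.3516 -0.5556 -1.9849]
```

```bash
cat >> kin.py <<'E'
def clear(q):
    """min distance from tool axis / lateral wrist link / forearm centrelines to pipe bar, legs"""
    p,T=fk(q,P); z=T.apply([0,0,1]); 
    r1=E_('z',q[0]); r3=r1*E_('y',q[1])*E_('y',-q[2]); r4=r3*E_('x',-q[3]); r5=r4*E_('y',-q[4])
    el=r1.apply([0,0,P[1]])+(r1*E_('y',q[1])).apply([0,0,P[2]]); w=el+r3.apply([P[3],0,0]); w2=w+r5.apply([0,P[9],0])
    t=np.linspace(0,1,30)[:,None]; bar=O+Rs.apply(np.c_[np.full(30,-.018),np.linspace(-.165,.165,30),np.full(30,.335)])
    leg=[O+Rs.apply(np.c_[np.full(30,-.018),np.full(30,s*.165),np.linspace(.02,.335,30)]) for s in(1,-1)]
    ob=np.r_[bar,*leg]; f=lambda a,b:np.linalg.norm((a+(b-a)*t)[:,None]-ob[None],axis=2).min()
    return dict(tool=round(f(p-z*.05,w2),3),link=round(f(w2,w),3),fore=round(f(w,el),3))
def pose(th,phi,back=0,g=.041):
    T=R.from_rotvec(n*th)*Rt*E_('y',phi); return dc+n*g-T.apply([0,0,1])*(.006+back),T
E
python3 - <<'E'
from kin import *
s=robot.read_state(); q=s['joint_positions']; print('now',clear(q))
for phi in(-.25,-.32):
  q=np.array([.01,.33,-.29,-.78,-.37,.75])
  for th,b in((0,.13),(0,.06),(0,0),(.45,0),(.9,0),(.9,.06),(.9,.13)):
    p,T=pose(th,phi,b); q=ik(p,T,q); print(phi,th,b,q,clear(q))
plan([pose(0,-.25,.13),pose(0,-.25)])
E
```

```text
now {'tool': np.float64(0.119), 'link': np.float64(0.289), 'fore': np.float64(0.347)}
-0.25 0 0.13 [-0.0306  0.0893 -0.3731 -0.5962 -0.516   0.573 ] {'tool': np.float64(0.13), 'link': np.float64(0.283), 'fore': np.float64(0.29)}
-0.25 0 0.06 [-0.006   0.2198 -0.3397 -0.6888 -0.4253  0.6633] {'tool': np.float64(0.124), 'link': np.float64(0.216), 'fore': np.float64(0.22)}
-0.25 0 0 [ 0.0069  0.3335 -0.2905 -0.7801 -0.3702  0.7544] {'tool': np.float64(0.125), 'link': np.float64(0.156), 'fore': np.float64(0.158)}
-0.25 0.45 0 [ 0.0727  0.3391 -0.3057 -0.5269 -0.3961  0.9086] {'tool': np.float64(0.108), 'link': np.float64(0.152), 'fore': np.float64(0.155)}
-0.25 0.9 0 [ 0.143   0.3423 -0.3558 -0.2557 -0.3878  1.042 ] {'tool': np.float64(0.094), 'link': np.float64(0.147), 'fore': np.float64(0.156)}
-0.25 0.9 0.06 [ 0.1337  0.2344 -0.3664 -0.2167 -0.484   1.0053] {'tool': np.float64(0.094), 'link': np.float64(0.196), 'fore': np.float64(0.212)}
-0.25 0.9 0.13 [ 0.1196  0.117  -0.3522 -0.1859 -0.6155  0.9776] {'tool': np.float64(0.096), 'link': np.float64(0.259), 'fore': np.float64(0.279)}
-0
[... 505 characters left out ...]
loat64(0.103), 'link': np.float64(0.143), 'fore': np.float64(0.15)}
-0.32 0.9 0 [ 0.1098  0.3589 -0.2831 -0.3285 -0.511   1.1301] {'tool': np.float64(0.085), 'link': np.float64(0.135), 'fore': np.float64(0.146)}
-0.32 0.9 0.06 [ 0.0939  0.2598 -0.2832 -0.2915 -0.6093  1.0969] {'tool': np.float64(0.085), 'link': np.float64(0.185), 'fore': np.float64(0.203)}
-0.32 0.9 0.13 [ 0.0715  0.1543 -0.2584 -0.2607 -0.7401  1.0707] {'tool': np.float64(0.086), 'link': np.float64(0.248), 'fore': np.float64(0.271)}
at [ 0.5531 -0.0464  0.2639] t 17.3 F [ 0.7  0.7 -0.4] open 0.698 grip 0.0
shift [0.27 0.13 0.08] turn [ 0.027 -0.146 -0.003] calls 1 rows 2
shift [ 0.  -0.   1.3] turn [0. 0. 0.] calls 2 rows 3
```

The fitted kinematics match to 0.06 mm. With the tool exactly along the dial axis, joint 5 would sit at its limit. I'll therefore tilt 0.25 rad along the bar, which keeps the pads flat on its sides and stays clear of the pipe.

```bash
python3 -m inch '{"travel":[[0.1,0.05,0],[0.27,0.13,0],[0.27,0.13,0.08],[0.27,0.13,0.08],[0.27,0.13,0.08],[0.27,0.13,0.08],[0.27,0.13,0.08],[0.27,0.13,0.08]],"delta_rot":[[0.01,-0.05,0],[0.027,-0.1,0],[0.027,-0.146,0],[0.027,-0.146,0],[0.027,-0.146,0],[0.027,-0.146,0],[0.027,-0.146,0],[0.027,-0.146,0]],"fingers":[0.3,0.3,0.3,0.3,0.3,0.3,0.3,0.3]}'
python3 - <<'E'
from kin import *
print(robot.read_state()['joint_positions'])
plan([pose(0,-.25,.13),pose(0,-.25)])
E
```

```text
time_s: 18.3
eef_pos: [0.5485, -0.0732, 0.2503]
ee_rot: [-1.83, 1.648, -0.39]
ft_force: [-0.6, 1.9, 0.1]
opening: 0.7
grasp_force: 0.0
[-0.0278  0.0873 -0.3743 -0.5916 -0.5139  0.5644]
at [ 0.5485 -0.0732  0.2503] t 18.3 F [-0.6  1.9  0.1] open 0.7 grip 0.0
shift [0.01 0.01 0.01] turn [-0.    -0.001 -0.001] calls 1 rows 1
shift [ 0.  -0.   1.3] turn [0. 0. 0.] calls 2 rows 3
```

```bash
python3 -m inch '{"travel":[[0.01,0.01,0.3],[0.01,0.01,0.6],[0.01,0.01,0.8],[0.01,0.01,0.8]],"delta_rot":[[0,0,0],[0,0,0],[0,0,0],[0,0,0]],"fingers":[0.3,0.3,0.3,0.3]}'
python3 - <<'E'
from kin import *
plan([pose(0,-.25)])
a=robot.snapshot('side')[100:260,270:400,::-1]; b=robot.snapshot('top')[130:250,260:400,::-1]
a=cv2.resize(a,(390,480));b=cv2.resize(b,(400,343));b=cv2.copyMakeBorder(b,0,137,0,0,0)
cv2.imwrite('pics/g4.png',np.hstack([a,b]))
E
```

```text
time_s: 18.8
eef_pos: [0.5968, -0.0531, 0.1882]
ee_rot: [-1.831, 1.649, -0.388]
ft_force: [-0.8, 0.6, 1.4]
opening: 0.704
grasp_force: 0.0
at [ 0.5968 -0.0531  0.1882] t 18.8 F [-0.8  0.6  1.4] open 0.704 grip 0.0
shift [-0.   -0.01  0.49] turn [ 0.001 -0.    -0.002] calls 1 rows 1
```

View pics/g4.png

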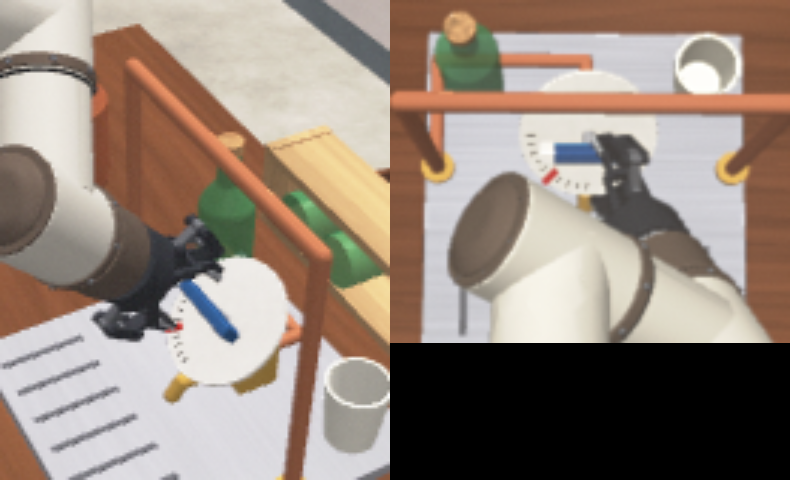

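The fingers straddle the blue bar at (210,300) in the left panel, well clear of the pipe. I'll advance and close.

```bash
python3 -m inch '{"travel":[[0,-0.01,0.2],[0,-0.01,0.4],[0,-0.01,0.49],[0,-0.01,0.49]],"delta_rot":[[0,0,0],[0,0,0],[0,0,0],[0,0,0]],"fingers":[0.3,0.3,0.3,0.3]}'
python3 -m inch '{"travel":[[0,0,0],[0,0,0],[0,0,0],[0,0,0],[0,0,0],[0,0,0]],"delta_rot":[[0,0,0],[0,0,0],[0,0,0],[0,0,0],[0,0,0],[0,0,0]],"fingers":[0.6,0.8,1,1,1,1]}'
python3 - <<'E'
from kin import *
s=robot.read_state(); r0=(s['eef_pos'],R.from_rotvec(s['ee_rot']))
T0=r0[1]; G=dc+n*.041
print('F',s['ft_force'],s['torque'])
# rotate the tool pose about the dial axis
for th in(.15,.3,.45,.6,.75,.88):
    Q=R.from_rotvec(n*th); p=dc+Q.apply(r0[0]-dc)
    plan([(p,Q*T0)])
E
```

```text
time_s: 19.4
eef_pos: [0.6277, -0.0412, 0.154]
ee_rot: [-1.828, 1.647, -0.391]
ft_force: [-0.5, 0.1, 0.6]
opening: 0.703
grasp_force: 0.0
time_s: 20.15
eef_pos: [0.624, -0.0411, 0.1518]
ee_rot: [-1.832, 1.65, -0.383]
ft_force: [-9.0, -2.1, 1.5]
opening: 0.152
grasp_force: 58.7
F [-8.9741 -2.1449  1.4663] [-0.8567  2.706   0.457 ]
at [ 0.624  -0.0411  0.1518] t 20.15 F [-9.  -2.1  1.5] open 0.152 grip 58.7
shift [ 0. -0. -0.] turn [-0.024  0.    -0.092] calls 1 rows 1
at [ 0.624  -0.0411  0.1518] t 20.15 F [-9.  -2.1  1.5] open 0.152 grip 58.7
shift [ 0.01 -0.01 -0.  ] turn [-0.047  0.001 -0.185] calls 1 rows 2
at [ 0.624  -0.0411  0.1518] t 20.15 F [-9.  -2.1  1.5] open 0.152 grip 58.7
shift [ 0.01 -0.01 -0.  ] turn [-0.071  0.001 -0.277] calls 1 rows 3
at [ 0.624  -0.0411  0.1518] t 20.15 F [-9.  -2.1  1.5] open 0.152 grip 58.7
shift [ 0.01 -0.02 -0.  ] turn [-0.095  0.002 -0.37 ] calls 1 rows 4
at [ 0.624  -0.0411  0.1518] t 20.15 F [-9.  -2.1  1.5] open 0.152 grip 58.7
shift [ 0.01 -0.02 -0.  ] turn [-0.119  0.002 -0.462] calls 1 rows 5
at [ 0.624  -0.0411  0.1518] t 20.15 F [-9.  -2.1  1.5] open 0.152 grip 58.7
shift [ 0.01 -0.03 -0.  ] turn [-0.139  0.003 -0.543] calls 1 rows 5
```

Gripped at 13 mm as expected. Before turning, I'll calibrate the mark angle against the dial's own ticks in the pictures taken before the arm came in.

```bash
python3 - <<'E'
from kin import *
from scipy.signal import find_peaks
s=robot.read_state(); print('grip centre off axis est', (s['eef_pos']-dc)@ye, (s['eef_pos']-dc)@xe)
for nm in('top','side'):
    im=cv2.imread(f'pics/{nm}3.png').astype(np.float32); g=im.min(2); red=im[...,2]-im[...,0]; dark=255-im[...,2]
    c0=dc+(xe*.0004-ye*.0008 if nm=='top' else xe*.0002+ye*.002)
    A=np.radians(np.arange(-15,106,1)); prof=[];pr=[]
    for a in A:
        uv=proj(nm,c0+n*.001+np.arange(.054,.068,.001)[:,None]*(np.cos(a)*xe+np.sin(a)*ye)).astype(np.float32)
        f=lambda m:cv2.remap(m,uv[:,:1],uv[:,1:],cv2.INTER_CUBIC)[:,0].mean(); prof.append(f(dark)); pr.append(f(red))
    prof=np.array(prof);pr=np.array(pr)
    pk,_=find_peaks(prof,prominence=2.5); w=np.clip(pr-pr.max()*.3,0,None)
    print(nm,'ticks deg',np.degrees(A[pk]).round(0),prof[pk].round(0),'red deg',(w*np.degrees(A)).sum()/w.sum(),'at',np.degrees(A[pr.argmax()]))
E
```

```text
grip centre off axis est 0.002165272384862648 -0.002498582049607437
top ticks deg [ 1. 11. 21. 31. 41. 52. 61. 71. 80. 89.] [71. 49. 49. 34. 46. 54. 50. 45. 48. 45.] red deg 51.90360319675024 at 52.0
side ticks deg [ 3. 11. 21. 31. 41. 51. 60. 69. 79. 89.] [199. 207.  41.  54.  62.  59.  48.  50.  52.  50.] red deg 48.8227004526907 at 49.0
```

The ticks read every 10°, so they work as a scale. Corrected against them, the mark is at 50.9° (top) and 48.3° (side), so about 49.7° or 0.867 rad. Turning by that much:

```bash
echo 'T0=R.from_rotvec([-1.832,1.65,-0.383])
def turned(): return ((R.from_rotvec(robot.read_state()["ee_rot"])*T0.inv()).as_rotvec()@n)' >> kin.py
python3 -m inch '{"travel":[[0,0.02,0],[0,0.02,0],[0,0.02,0],[0,0.02,0],[0,0.02,0],[0,0.02,0],[0,0.02,0],[0,0.02,0]],"delta_rot":[[-0.02,0,-0.08],[-0.041,0,-0.16],[-0.061,0,-0.24],[-0.082,0,-0.32],[-0.102,0.001,-0.4],[-0.123,0.002,-0.48],[-0.137,0.003,-0.535],[-0.137,0.003,-0.535]],"fingers":[1,1,1,1,1,1,1,1]}'
python3 -m inch '{"travel":[[0,0,0],[0,0,0]],"delta_rot":[[0,0,0],[0,0,0]],"fingers":[1,1]}'
python3 - <<'E'
from kin import *
s=robot.read_state(); print('turned',turned(),s['joint_positions'],s['torque'])
E
```

```text
time_s: 21.15
eef_pos: [0.6252, -0.0404, 0.1527]
ee_rot: [-2.633, 0.863, -0.573]
ft_force: [-5.4, 3.7, 5.4]
opening: 0.157
grasp_force: 59.1
time_s: 21.4
eef_pos: [0.6252, -0.0404, 0.1527]
ee_rot: [-2.631, 0.865, -0.572]
ft_force: [-5.0, 3.8, 4.6]
opening: 0.153
grasp_force: 59.1
turned 0.8652597998965664 [ 0.1391  0.3365 -0.3602 -0.271  -0.3833  1.0227] [0.9858 1.9946 1.0474]
```

```bash
python3 -m inch '{"travel":[[0,0,0],[0,0,0],[0,0,0],[0,0,0]],"delta_rot":[[0,0,0],[0,0,0],[0,0,0],[0,0,0]],"fingers":[0.8,0.6,0.4,0.3]}'
python3 -m inch '{"travel":[[0,0,-0.3],[0,0,-0.6],[0,0,-0.95],[0,0,-0.95]],"delta_rot":[[0,0,0],[0,0,0],[0,0,0],[0,0,0]],"fingers":[0.3,0.3,0.3,0.3]}'
python3 - <<'E'
from kin import *
s=robot.read_state(); T=R.from_rotvec(s['ee_rot']); p=s['eef_pos']; q=s['joint_positions']
for w in(p+[-.08,.1,.08],p+[-.08,.2,.08],p+[-.1,.3,.08]): q=ik(w,T,q); print(q,clear(q))
plan([(p+[-.08,.1,.08],T),(p+[-.08,.2,.08],T),(p+[-.1,.3,.08],T)])
E
```

```text
time_s: 21.9
eef_pos: [0.6264, -0.0413, 0.1525]
ee_rot: [-2.632, 0.865, -0.577]
ft_force: [0.7, -1.1, -0.2]
opening: 0.698
grasp_force: 0.0
time_s: 22.4
eef_pos: [0.5827, -0.057, 0.2385]
ee_rot: [-2.629, 0.863, -0.584]
ft_force: [-1.2, 0.8, 0.2]
opening: 0.701
grasp_force: 0.0
[ 0.4339 -0.0846 -0.5264  0.0838 -0.6129  0.4469] {'tool': np.float64(0.16), 'link': np.float64(0.343), 'fore': np.float64(0.393)}
[ 0.6615 -0.0586 -0.5792  0.2964 -0.5734  0.0645] {'tool': np.float64(0.159), 'link': np.float64(0.342), 'fore': np.float64(0.421)}
[ 0.8669 -0.0213 -0.6008  0.4723 -0.5848 -0.2734] {'tool': np.float64(0.208), 'link': np.float64(0.364), 'fore': np.float64(0.464)}
at [ 0.5827 -0.057   0.2385] t 22.4 F [-1.2  0.8  0.2] open 0.701 grip 0.0
shift [-0.98 -0.71 -0.91] turn [0. 0. 0.] calls 1 rows 3
shift [-0.62 -0.77  0.16] turn [0. 0. 0.] calls 1 rows 2
shift [-0.76 -0.67  0.07] turn [0. 0. 0.] calls 1 rows 2
```

Now I'll move aside to the left and back, then measure the bar in both views.

```bash
python3 -m inch '{"travel":[[-0.32,-0.23,-0.3],[-0.65,-0.47,-0.6],[-0.98,-0.71,-0.91]],"delta_rot":[[0,0,0],[0,0,0],[0,0,0]],"fingers":[0.3,0.3,0.3]}' >/dev/null
python3 -m inch '{"travel":[[-0.31,-0.38,0.08],[-0.62,-0.77,0.16]],"delta_rot":[[0,0,0],[0,0,0]],"fingers":[0.3,0.3]}' >/dev/null
python3 -m inch '{"travel":[[-0.38,-0.33,0.03],[-0.76,-0.67,0.07],[-0.76,-0.67,0.07]],"delta_rot":[[0,0,0],[0,0,0],[0,0,0]],"fingers":[0.3,0.3,0.3]}'
python3 - <<'E'
from kin import *
out=[]
for nm in('top','side'):
    im=robot.snapshot(nm); bgr=im[...,::-1]; cv2.imwrite(f'pics/{nm}5.png',bgr)
    h=cv2.cvtColor(np.ascontiguousarray(bgr),cv2.COLOR_BGR2HSV).astype(int); k=np.zeros((400,640),bool)
    m=(h[...,0]>100)&(h[...,0]<125)&(h[...,1]>110); u,v=proj(nm,dc+n*.05)[0].astype(int); k[v-22:v+22,u-22:u+22]=m[v-22:v+22,u-22:u+22]
    b=max(blobs(k),key=lambda b:b[0]); yy,xx=np.nonzero(b[3])
    X=plane(nm,np.c_[xx,yy],0,n,dc+n*.045)-dc; c=np.c_[X@xe,X@ye]; e,V=np.linalg.eigh(np.cov(c.T)); d=V[:,1]; d=d*np.sign(d[1])
    print(nm,b[0],b[1],'bar angle',np.arctan2(d[1],d[0]),'len',4*np.sqrt(e[1]/1.33),'centre',c.mean(0))
    u,v=proj(nm,dc)[0].astype(int); out.append(cv2.resize(np.ascontiguousarray(bgr[v-35:v+35,u-35:u+35]),(390,390),interpolation=cv2.INTER_CUBIC))
cv2.imwrite('pics/d5.png',np.hstack(out))
E
```

```text
time_s: 23.4
eef_pos: [0.4819, 0.2462, 0.3153]
ee_rot: [-2.636, 0.857, -0.574]
ft_force: [0.2, -0.6, -0.7]
opening: 0.699
grasp_force: 0.0
top 116 [330.9 181.6] bar angle 0.8706476931768852 len 0.08459823711874766 centre [-0.0039 -0.0075]
side 155 [340.3 201.3] bar angle 0.8321985829608084 len 0.09038813106068777 centre [-0.0083 -0.0039]
```

View pics/d5.png

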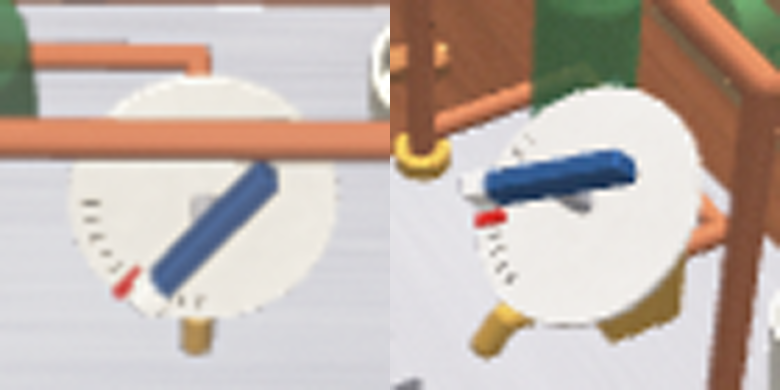

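The white end points at the red mark in both crops: left panel, tip (145,298) against mark (127,283); right panel, tip (475,185) against mark (490,217). The apparent offset comes from the bar standing above the dial. I'll do one finer check of the mark on the tick scale.

```bash
python3 - <<'E'
from kin import *
for nm,ks in(('top',range(0,10)),('side',range(2,10))):
    im=cv2.imread(f'pics/{nm}3.png').astype(np.float32)
    c0=dc+(xe*.0004-ye*.0008 if nm=='top' else xe*.0002+ye*.002)
    A=np.arange(-8,100,.25); rr=np.arange(.056,.066,.0005)
    for ch in(1,0,2):
        pr=[]
        for a in np.radians(A):
            uv=proj(nm,c0+n*.001+rr[:,None]*(np.cos(a)*xe+np.sin(a)*ye)).astype(np.float32)
            pr.append(255-cv2.remap(im[...,ch],uv[:,:1],uv[:,1:],cv2.INTER_LINEAR)[:,0].mean())
        pr=np.array(pr)
        def cen(c,h):
            for _ in range(6):
                s=abs(A-c)<=h; w=pr[s]-pr[s].min(); c=(w*A[s]).sum()/w.sum()
            return c
        t=[(k*10,cen(k*10+.8,4)) for k in ks if k!=5]; t=np.array(t); f=np.polyfit(t[:,1],t[:,0],2)
        m=cen(50.5,8); print(nm,'BGR'[ch],(t[:,1]-t[:,0]).round(1),'mark',round(m,2),'->',round(np.polyval(f,m),2))
E
```

```text
top G [ 1.   0.7  0.9  1.7  1.2 -7.5  0.7  0.6 -0.4] mark 52.34 -> 53.5
top B [ 1.   0.6  0.9  1.7  1.4 -7.5  0.7  0.7 -0.3] mark 52.34 -> 53.43
top R [ 1.   0.7  0.9  1.7  1.2  0.5  0.8  0.6 -0.4] mark 55.14 -> 54.12
side G [-7.5  0.7  8.7 -0.7 -1.4 -1.  -1.5] mark 48.64 -> 45.74
side B [-6.3  0.7  8.8 -0.7 -1.4 -1.  -1.5] mark 48.65 -> 45.76
side R [-8.   0.7  0.9 -0.3 -1.5 -1.  -1.5] mark 53.16 -> 52.31
```

The two views err in opposite directions because the mark stands slightly proud of the dial. Combined they give about 49.9° (0.87), against a handle angle of about 0.866 from the tool turn and 0.871 from the picture. That agrees, so I'm handing in.

```bash
python3 -c "
from rig import robot
print(robot.job_done())"
```

```text
the job is handed in; nothing more can be done
None
```

The brick lump and the oak stave are in the green bin, and the tap's white-tipped end points at the red mark (handle about 0.866 rad, mark about 0.87). The handle is released and the arm is clear; the bottles, cup and jug were never approached, though I didn't re-measure their positions at the end.

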